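# Put the stray spool back with its own kind

## Task

One spool of thread has been left standing on the table, to the right of the wooden sorting tray. See which of the tray's three compartments already holds a spool, and stand the stray one upright on the floor of that same compartment, in the free space in front of its fellow. Do not push the spool that is already there out of its place.

Things in the scene. Friction and masses are not known exactly. Their poses are not given: they have to be found in the camera images.
- loose_spool_center (a point): Centre, half-way up, of the stray spool: a wooden spool with cream thread, a cylinder 34 mm in diameter and 38 mm high, about 24 to 42 g, standing upright alone on the bare table to the right of the tray (its centre 19 mm above the table). Its z axis is the spool's axis, up.
- sorted_spool_center (a point): Centre, half-way up, of the other spool, of the same kind and size (34 mm in diameter, 38 high), which stands in one of the tray's three compartments; which one varies. It stands about 35 mm beyond the tray's middle line. The other compartments hold a cake of beeswax (38 x 52 x 20 mm) and a round knobbed weight (45 mm across, 36 high), also in their far parts.
- tray: Open wooden sorting tray, fixed: 150 mm along x (away from the robot), 346 along y (left), 22 high; walls, dividers, floor 6 mm thick. Origin: centre of its underside, on the table; z up; turned up to 12 degrees. Three compartments with centres at y = +113, 0, -113 mm of its frame, each 107 mm wide (y) and 138 deep (x) inside, near half free. A finger grip projects 11 mm from each end.
Things that resemble listed ones, but are neither listed nor needed, are in the scene too. Leave any grey or purple look-alike of the part that bears sorted_spool_center alone.

How it is judged (in metres and radians):
At the end, for the whole second after the job is handed in: Both spools stand upright (within 10 degrees), at rest, on the floor of the same compartment (centres under 31 mm above the tray's underside, within 42 mm across and 60 mm along of the compartment's centre); the one already there is less than 20 mm from where it began (((y of loose_spool_center in the frame of tray between 0.0713 and 0.1553 m and x of loose_spool_center in the frame of tray between -0.06 and 0.06 m and z of each of loose_spool_center, sorted_spool_center in the frame of tray below 0.031 m and y of sorted_spool_center in the frame of tray between 0.0713 and 0.1553 m and x of sorted_spool_center in the frame of tray between -0.06 and 0.06 m) or (y of loose_spool_center in the frame of tray between -0.042 and 0.042 m and x of loose_spool_center in the frame of tray between -0.06 and 0.06 m and z of each of loose_spool_center, sorted_spool_center in the frame of tray below 0.031 m and y of sorted_spool_center in the frame of tray between -0.042 and 0.042 m and x of sorted_spool_center in the frame of tray between -0.06 and 0.06 m) or (y of loose_spool_center in the frame of tray between -0.1553 and -0.0713 m and x of loose_spool_center in the frame of tray between -0.06 and 0.06 m and z of each of loose_spool_center, sorted_spool_center in the frame of tray below 0.031 m and y of sorted_spool_center in the frame of tray between -0.1553 and -0.0713 m and x of sorted_spool_center in the frame of tray between -0.06 and 0.06 m)) and angle between each of loose_spool_center, sorted_spool_center's own z axis and vertical below 0.17 rad and linear speed of loose_spool below 0.02 m/s and distance of sorted_spool_center from where it was at the start of the episode below 0.02 m); the robot touches nothing.
It fails at once if the spool already in the tray is pushed 20 mm or more from its place (distance of sorted_spool_center from where it was at the start of the episode above 0.02 m).
It also fails if it takes over 32 s, if anything falls off the work surface, if the arm or the gripper's body presses on something with over 40 N, if the wrist force passes 120 N, or if a joint passes its speed limit or range.

## Robot

A 6-joint arm with a two-finger parallel gripper is mounted at the origin on a cart in front of the work surface, level with it; the furniture and walls round the work are solid. World frame = base frame: x ahead of the robot, y to its left, z up, the work surface at z = 0. Lengths are in m, angles in degrees, forces in N, time in s.
With the tool pointing down it reaches from about 0.375 to 0.975 m from the base axis. Payload 3.8 kg.
Tool frame: the origin (TCP) lies at the very end of the fingers, on their centre line; the grasp point (between the pads) lies 19 mm behind it (arm.tcp_to_grasp is the z of the grasp point in the tool frame, in m); z points along the fingers, y is the line along which they close (so a half turn about z gives the same grasp; the last joint's range is limited). The gripper opens to 88 mm and grips with 3 to 60 N. Pads are 18 mm wide; open, the fingers measure 123 mm over their backs; the gripper's body (75 mm by 187 mm) begins 45 mm behind the grasp point.
Start: joints at [66.469, 15.12, 91.902, -0, 72.978, -2.114], TCP at [0.246, 0.628, 0.239] pointing down, gripper open.
Joint ranges: [-150.88, 150.88], [-54.13, 125.18], [17.81, 147.31], [-75.09, 255.09], [0, 152.58], [-146.25, 146.25]. Speed limits (degrees/s): [147.25, 147.25, 180, 180, 180, 180].

## Interface

Orientations are given as [roll, pitch, yaw] about the fixed x, y, z axes, in that order (R = Rz(yaw) Ry(pitch) Rx(roll)).
In Python, from rig import arm, eyes, spotter gives the robot as it stands. The module is installed in compiled form; this text tells all that it offers. Calls block until the motion is done:
- arm.reach(position, orientation): joint-space move of the TCP to a pose.
- arm.move_linear(position, frame=None, rate=0.15): straight line of the TCP; frame=None keeps the orientation; rate is the mean speed in m/s.
- arm.movej(angles): joint-space move.
- arm.gripper_to(opening, grasp_force=None): opening from 0.0 (shut) to 1.0 (fully open); grasp_force is the grip in N (None keeps the last); returns when the fingers have stopped.
- arm.dwell(seconds).
- arm.solve_ik(position, orientation): joint angles nearest the present ones, or None.
- eyes.read_camera(name): name is "scene" or "top" or "wrist"; returns the picture (400x640x3 uint8, red, green, blue); there is no depth.
- eyes.get_calibration(name): a dict with "camera_matrix" (3x3 intrinsics, pixels), "extrinsics" (4x4, takes a point from world to camera coordinates); the wrist camera has in their place "T_tool_cam" (4x4, takes a point from camera to tool coordinates, whose origin is the TCP and whose axes are the flange's). Camera axes: x right, y down, z forward; pixel columns grow to the right and rows downward; lengths in m; the calibration is good to about 2 mm. A picture is of the moment at which its call begins: read the wrist's pose just before it. get_calibration takes no time and is no camera call.
A pose or a line that the arm cannot do raises arm.MotionError and nothing moves.
- arm.close_job(): hands the job in; it is judged then, once.
Trained networks look in the newest picture that a camera, given by its name, has taken for a name from the list of things; names that differ only in an ending like _2 or _b are one class to them, and where a whole thing is asked for, a point or a joint stands for the part that bears it (a point fixed in the world has none). Each returns a list of dicts, best first, with "conf" (0 to 1); they miss things now and then, are a little off and sometimes report something else, mostly with a low value. They report only what shows in the picture. A call takes as long as a camera call. They do not tell look-alikes from the thing itself.
- spotter.find_in(label, camera): "bbox" ([centre column, centre row, width, height] in pixels, round what is visible of it).
- spotter.tip_of(label, camera): "xy" ([column, row] in pixels: a listed point, or the origin of a listed thing).
Readings, each from a call of its own:
- arm.get_clock(): time.
- arm.get_q(): joint angles.
- arm.get_dq(): joint speeds.
- arm.get_effort(): joint torques, N m.
- arm.get_tool_pos(): TCP position.
- arm.get_orientation(): TCP orientation.
- arm.get_ft_force(): force on the tool from outside, world axes, zero at the start.
- arm.get_moment(): the same for the moment, N m.
- arm.get_opening(): opening from 0.0 (shut) to 1.0 (fully open).
- arm.get_grasp_force(): force on a finger pad.
Only numpy, scipy, OpenCV 4.12 (cv2) and the standard library are available. Lean on these libraries where they do the work, as an engineer would, in place of code of your own. Each camera call takes 0.05 s, during which the arm holds its last target. There are 200 camera calls.

## Working session

There is one attempt and no reset: what is moved stays moved. The work goes in short steps, each a Python script; the robot and the scene stay as the last script left them, time stands still between calls to the robot, and variables do not carry over. Pictures are saved under pics/ and viewed, at most 10 in all, crops included, and the job is handed in when it is done.

```bash
mkdir -p pics; cat > h.py <<'E'
import numpy as np, cv2
from rig import arm, eyes, spotter
def ray(cam, uv, z):
    c=eyes.get_calibration(cam); K=np.array(c["camera_matrix"]); T=np.linalg.inv(np.array(c["extrinsics"]))
    d=T[:3,:3]@np.linalg.solve(K,[uv[0],uv[1],1]); o=T[:3,3]
    return o+d*(z-o[2])/d[2]
def save(cam,name):
    im=eyes.read_camera(cam); cv2.imwrite(f"pics/{name}.png",im[:,:,::-1]); return im
E
python3 - <<'E'
from h import *
a=save("top","top1"); b=save("scene","scene1")
for cam in("top","scene"):
    for l,z in(("loose_spool_center",.019),("sorted_spool_center",.025),("tray",0)):
        print(cam,l)
        for d in spotter.tip_of(l,cam)[:4]: print(d, ray(cam,d["xy"],z).round(3))
        if l!="loose_spool_center": print(spotter.find_in(l,cam)[:3])
print(arm.get_clock())
E
```

```text
top loose_spool_center
{'xy': [425.9, 237.4], 'conf': 0.77} [ 0.486 -0.271  0.019]
top sorted_spool_center
{'xy': [233.0, 168.3], 'conf': 0.77} [0.658 0.177 0.025]
{'xy': [289.3, 146.3], 'conf': 0.57} [0.708 0.042 0.025]
{'xy': [252.1, 213.9], 'conf': 0.53} [0.549 0.132 0.025]
[{'bbox': [289.1, 149.7, 16.1, 19.2], 'conf': 0.73}, {'bbox': [234.9, 169.7, 15.4, 17.5], 'conf': 0.72}, {'bbox': [254.5, 217.9, 14.4, 16.9], 'conf': 0.53}]
top tray
{'xy': [258.0, 233.6], 'conf': 0.89} [0.504 0.122 0.   ]
[{'bbox': [258.3, 235.7, 158.0, 91.0], 'conf': 0.57}]
scene loose_spool_center
{'xy': [405.0, 156.6], 'conf': 0.79} [ 0.487 -0.269  0.019]
scene sorted_spool_center
{'xy': [253.3, 257.2], 'conf': 0.88} [0.658 0.183 0.025]
{'xy': [314.4, 258.1], 'conf': 0.59} [0.543 0.126 0.025]
{'xy': [275.2, 208.8], 'conf': 0.55} [0.688 0.045 0.025]
[{'bbox': [314.2, 261.4, 16.7, 21.9], 'conf': 0.81}, {'bbox': [271.6, 209.6, 12.6, 18.1], 'conf': 0.76}, {'bbox': [253.3, 259.2, 15.4, 25.9], 'conf': 0.64}]
scene tray
{'xy': [331.8, 274.5], 'conf': 0.63} [0.499 0.131 0.   ]
[{'bbox': [325.6, 279.1, 118.4, 153.4], 'conf': 0.64}]
0.6
```

View pics/top1.png

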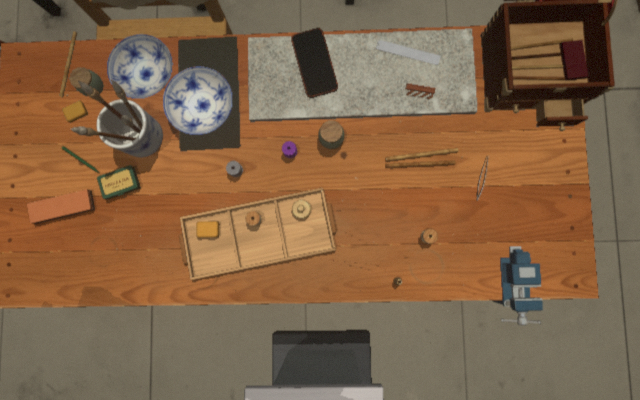

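View pics/scene1.png

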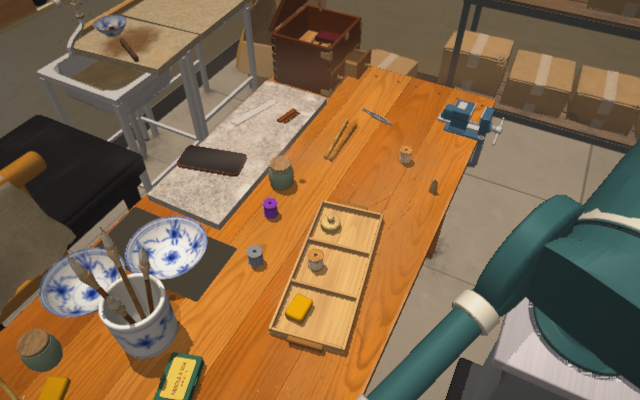

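The stray spool is at top px (426,237). The middle compartment holds the wooden spool (px 254,218), and the grey and purple spools are look-alikes outside the tray. The tray is yawed about +10°. I'll move over the tray first for a close look, then over the stray spool.

```bash
cat >> h.py <<'E'
from scipy.spatial.transform import Rotation as Ro
def wray(uv,z,p,o):
    c=eyes.get_calibration("wrist"); K=np.array(c["camera_matrix"]); T=np.array(c["T_tool_cam"])
    R=Ro.from_euler("xyz",o,degrees=True).as_matrix()
    d=R@T[:3,:3]@np.linalg.solve(K,[uv[0],uv[1],1]); q=np.array(p)+R@T[:3,3]
    return q+d*(z-q[2])/d[2]
def look(name,items):
    p,o=arm.get_tool_pos(),arm.get_orientation(); save("wrist",name); print(np.round(p,4),np.round(o,2))
    for l,z in items:
        for d in spotter.tip_of(l,"wrist")[:3]: print(l,d,wray(d["xy"],z,p,o).round(4))
        for d in spotter.find_in(l,"wrist")[:3]: print("  box",d)
E
python3 - <<'E'
from h import *
print(arm.get_orientation(), eyes.get_calibration("wrist"))
arm.reach([0.44,0.12,0.30],[180,0,10]); print(arm.get_q(),arm.get_clock())
look("w1",[("sorted_spool_center",.025),("tray",0)])
arm.reach([0.45,-0.27,0.20],[180,0,10]); print(arm.get_q(),arm.get_clock())
look("w2",[("loose_spool_center",.019)])
print(arm.get_clock())
E
```

```text
[ 1.79993755e+02 -9.76825105e-05  1.58582563e+02] {'camera_matrix': array([[353.52157083,   0.        , 324.05911544],
       [  0.        , 353.52157083, 200.4976167 ],
       [  0.        ,   0.        ,   1.        ]]), 'T_tool_cam': array([[ 7.01633661e-04, -9.48281242e-01, -3.17430612e-01,
         8.29437053e-02],
       [ 9.99999418e-01,  4.05336314e-04,  9.99463877e-04,
         3.57745981e-04],
       [-8.19106693e-04, -3.17431128e-01,  9.48280975e-01,
        -1.46226981e-01],
       [ 0.00000000e+00,  0.00000000e+00,  0.00000000e+00,
         1.00000000e+00]])}
[ 1.21675123e+01 -1.11592229e+01  1.12615521e+02  1.38771367e-02
  7.85368836e+01  9.21069500e+01] 2.575
[0.4401 0.1204 0.3   ] [-1.7999e+02 -1.0000e-02  1.0060e+01]
sorted_spool_center {'xy': [332.9, 67.0], 'conf': 0.57} [0.5389 0.1288 0.025 ]
  box {'bbox': [334.0, 66.0, 31.3, 35.9], 'conf': 0.81}
tray {'xy': [329.2, 99.2], 'conf': 0.94} [0.5031 0.1262 0.    ]
  box {'bbox': [333.7, 94.8, 324.4, 138.9], 'conf': 0.89}
[-3.36091358e+01  4.15590272e-01  1.12649283e+02  2.77125640e-02
  6.69020802e+01  4.63351442e+01] 4.3167
[ 0.4505 -0.2693  0.2004] [ 1.800e+02 -4.000e-02  1.004e+01]
loose_spool_center {'xy': [335.3, 136.8], 'conf': 0.73} [ 0.4869 -0.2728  0.019 ]
  box {'bbox': [337.9, 135.5, 43.8, 38.0], 'conf': 0.92}
4.4667
```

View pics/w1.png

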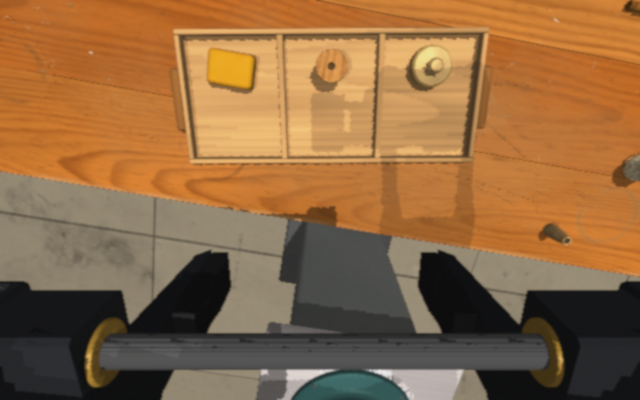

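View pics/w2.png

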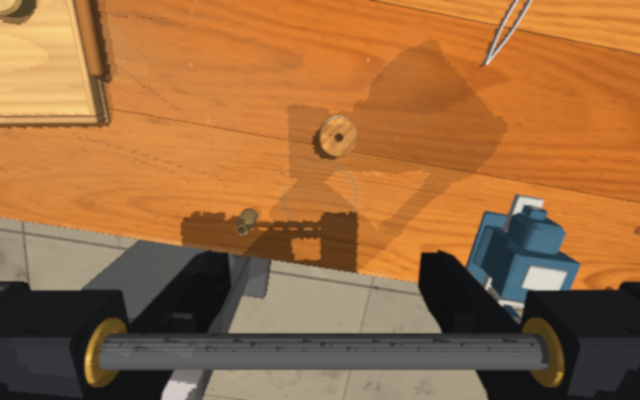

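The tray fits yaw ≈ 10.5°, with the spool in the middle compartment at about px (332,67). The stray spool's top hole is at w2 px (339,137). Now I'll grasp it, lift and check.

```bash
python3 - <<'E'
from h import *
p,o=arm.get_tool_pos(),arm.get_orientation()
h=wray((339,137),.038,p,o); print(h)
t=(h[:2]+[0.4869,-0.2718])/2; print(t)
arm.reach([*t,0.08],[180,0,10.5])
arm.move_linear([*t,0.010],rate=0.1)
arm.gripper_to(0.2,grasp_force=12)
print(arm.get_opening()*88,arm.get_grasp_force())
arm.move_linear([*t,0.14],rate=0.15)
print(arm.get_opening()*88,arm.get_grasp_force(),arm.get_clock())
save("wrist","w3")
E
```

```text
[ 0.49008302 -0.27476144  0.038     ]
[ 0.48849151 -0.27328072]
33.74403043600508 11.999989226460457
33.43464739358972 11.999983401037753 7.7667
```

View pics/w3.png

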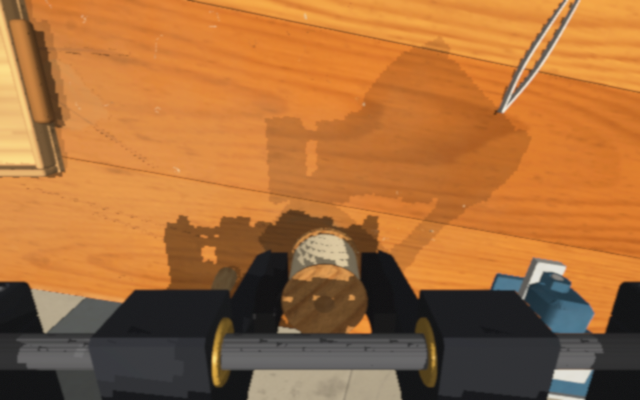

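The spool is held upright between the pads, with its top hole at about px (323,298) as the geometry predicts. Next I'll carry it over and place it.

```bash
python3 - <<'E'
from h import *
a=np.radians(10.5); c=np.array([0.503,0.126]); g=c-0.037*np.array([np.cos(a),np.sin(a)]); print(g)
arm.reach([*g,0.14],[180,0,10.5])
arm.move_linear([*g,0.04],rate=0.12)
f0=arm.get_ft_force()
arm.move_linear([*g,0.0165],rate=0.04)
print(arm.get_tool_pos(),f0,arm.get_ft_force())
arm.gripper_to(0.6); arm.dwell(0.2)
arm.move_linear([*g,0.14],rate=0.12)
arm.reach([0.44,0.12,0.25],[180,0,10.5])
look("w4",[("loose_spool_center",.025),("tray",0)])
save("scene","s4"); print(arm.get_clock())
im=cv2.imread("pics/s4.png")[180:360,230:420]; cv2.imwrite("pics/s4c.png",cv2.resize(im,None,fx=3,fy=3))
E
```

```text
[0.46661957 0.11925729]
[0.46648979 0.11924141 0.01617149] [0.44212441 0.84096143 0.53082898] [-0.82808781  0.18292586 -0.00807601]
[0.4401 0.1201 0.2502] [ 1.800e+02 -5.000e-02  1.051e+01]
loose_spool_center {'xy': [328.8, 138.8], 'conf': 0.6} [0.4671 0.1207 0.025 ]
  box {'bbox': [331.0, 139.8, 38.6, 35.3], 'conf': 0.94}
tray {'xy': [329.5, 99.6], 'conf': 0.87} [0.505  0.1269 0.    ]
tray {'xy': [333.7, 63.3], 'conf': 0.47} [0.5417 0.1294 0.    ]
  box {'bbox': [335.0, 96.6, 368.3, 151.0], 'conf': 0.93}
13.675
```

View pics/w4.png

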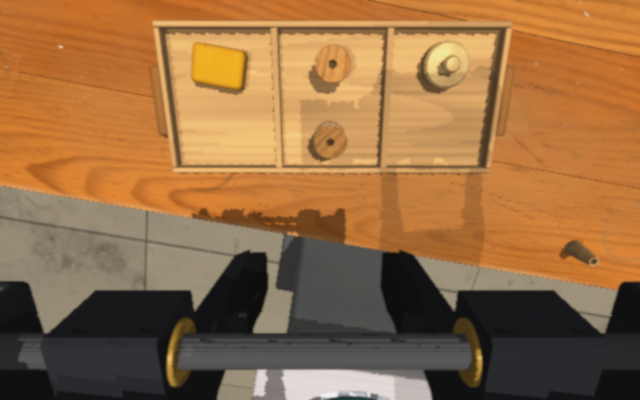

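View pics/s4c.png

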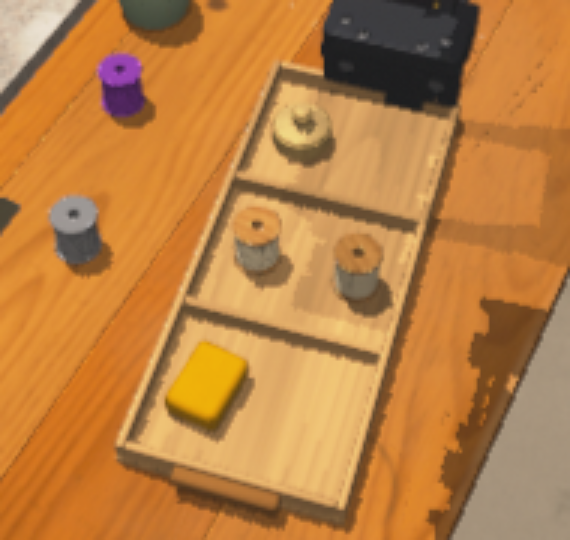

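Both spools stand upright in the middle compartment. The stray one is at w4 px (330,141), in front of its undisturbed fellow at (333,64), and the robot is clear.

```bash
python3 -c "
from rig import arm
print(arm.close_job())"
```

```text
the job is handed in; nothing more can be done
None
```

The stray spool now stands upright in the tray's middle compartment, in front of the spool already there, which did not visibly move; I handed the job in at about 13.7 s of the 32 s, and no verdict was returned.

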